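# Ready the brew scale: on, zero, timer

### The job

Get the scale with the white cup on it ready for brewing: with the fingertips, press its round on/off key, then its long zero key, then its square timer key, each lightly but well down, letting it spring back before the next. Leave its small round units key alone, do not touch the cup or the other scale, and neither shift nor lift anything; finish clear of everything.

Things in the scene. Friction and masses are not known exactly. Their poses are not given: they have to be found in the camera images.
- brew_scale: The scale to use, with the white cup on it: black, loose on rubber feet, 1 kg, 240 mm deep (x), 200 wide (y), 48 high. Origin: centre of its underside; x points to the back, away from the robot, y to the left. At the back a steel platform (x -35 to 117 mm); in front a level panel 34 mm up with a display and, nearest the robot, four grey keys: zero, units, timer, on/off from left. Yaw varies 0.25 rad.
- key_on_top (a point): Centre of the top of the on/off key: round, 22 mm across, at the right-hand end (-y) of the row. The four keys are 46 mm apart, 97 mm ahead (-x) of the scale's centre, at y 69, 23, -23, -69 mm of the scale; their tops at rest stand 8 mm above the panel, 42 mm above the table. Moves with the key.
- key_zero_top (a point): Centre of the top of the zero key: long, 36 mm across the scale by 20 mm, at the left-hand end of the row (69 mm left of the scale's centre line).
- key_timer_top (a point): Centre of the top of the timer key: square, 22 mm, third from the left (23 mm right of the centre line).
- key_units_top (a point): Centre of the top of the units key, not wanted: small, round, 12 mm across, second from the left (23 mm left of the centre line).
- key_on (a joint): On/off key. Its joint is the distance pushed in, m: 0 at rest to 0.006 at the stop, straight down into the scale; it springs back by itself. Spring force 1 N at the start, 4 N half-way (3 mm; a press counts from there, kept for 0.05 s), 7 N at the soft stop; pushing on against the stop is not light (25 N is too much).
- key_zero (a joint): Zero key. Its joint is the distance pushed in, m: 0 at rest to 0.006 at the stop, straight down into the scale; it springs back by itself. Spring force 1 N at the start, 4 N half-way (3 mm; a press counts from there, kept for 0.05 s), 7 N at the soft stop; pushing on against the stop is not light (25 N is too much).
- key_timer (a joint): Timer key. Its joint is the distance pushed in, m: 0 at rest to 0.006 at the stop, straight down into the scale; it springs back by itself. Spring force 1 N at the start, 4 N half-way (3 mm; a press counts from there, kept for 0.05 s), 7 N at the soft stop; pushing on against the stop is not light (25 N is too much).
- key_units (a joint): Units key (leave alone). Its joint is the distance pushed in, m: 0 at rest to 0.006 at the stop, straight down into the scale; it springs back by itself. Spring force 1 N at the start, 4 N half-way (3 mm; a press counts from there, kept for 0.05 s), 7 N at the soft stop; pushing on against the stop is not light (25 N is too much).
- spare_scale: A second scale, the same in every way but with a bean jar on it; not to be touched. Either scale may be the left or the right one. Origin and axes as for the first.
- cup: White ceramic mug with a handle, 86 mm across, 62 mm high, loose on the platform of brew_scale (its top is 110 mm above the table). Origin: centre of its underside.
- milk_jug: Steel milk jug with a handle, 75 mm across, 90 mm high, on the table at one side. Origin: centre of its underside.
- dosing_cup: Small open aluminium cup, 58 mm across, 52 mm high, on the table just in front of brew_scale (about 80 to 95 mm nearer the robot than the row of keys). Origin: centre of its underside.
- tamper: Steel and wood coffee tamper, 58 mm across, 82 mm high, on the table in front of the spare scale. Origin: centre of its underside.
- dripper: White ceramic cone dripper, 112 mm across, 78 mm high, on the table at one side. Origin: centre of its underside.
- cup_saucer: White cup fixed on its saucer, 146 mm across, 65 mm high, on the table at one side. Origin: centre of its underside.
- bean_jar: Amber jar with a wooden lid, 84 mm across, 110 mm high, loose on the spare scale (its top is 158 mm above the table). Origin: centre of its underside.
- spoon: Steel spoon, 130 mm long, lying on the table ahead of the robot, between it and the scales. Origin: centre of its underside.
There are look-alikes about, which are no part of the job. What is shaped like the cup but purple is not meant.

How it is judged (in metres and radians):
On the way, in this order (a step that is already met when the one before it is completed fails the run):
1. on/off key pressed in at least half-way (3 mm), the other keys up (value of joint key_on above 0.003 m and value of joint each of key_zero, key_units, key_timer below 0.001 m), for 0.05 s.
2. on/off key let up, then the zero key pressed in at least half-way (3 mm), the others up (value of joint key_zero above 0.003 m and value of joint each of key_on, key_units, key_timer below 0.001 m), for 0.05 s.
3. zero key let up, then the timer key pressed in at least half-way (3 mm), the others up (value of joint key_timer above 0.003 m and value of joint each of key_on, key_zero, key_units below 0.001 m), for 0.05 s.
At the end, for the whole second after the job is handed in: All four keys are up again (within 1 mm); the scale is within 15 mm of where it stood, level on its feet, with the cup upright on it within 20 mm of where it stood, both at rest; the spare scale is within 15 mm and every other thing within 30 mm of its start (value of joint each of key_on, key_zero, key_units, key_timer below 0.001 m and linear speed of each of brew_scale, cup below 0.02 m/s and distance of each of milk_jug, dosing_cup, tamper, dripper, cup_saucer, bean_jar, spoon from where it was at the start of the episode below 0.03 m and distance of each of spare_scale, brew_scale from where it was at the start of the episode below 0.015 m and distance of cup from where it was at the start of the episode below 0.02 m and angle between cup's own z axis and vertical below 0.15 rad and angle between brew_scale's own z axis and vertical below 0.05 rad); the robot touches nothing.
It fails at once if the units key is pressed (more than 1.5 mm) (value of joint key_units above 0.0015 m).
It fails at once if the scale is pressed hard: more than 25 N (contact force between any of the fingers, the arm and brew_scale above 25 N).
It fails at once if the robot touches the cup or the spare scale (contact force between any of the fingers, the arm and cup above 0.5 N or contact force between any of the fingers, the arm and spare_scale above 0.5 N).
It fails at once if the scale is shifted more than 15 mm, tipped or lifted 6 mm, or its cup shifted more than 20 mm or tipped (distance of brew_scale from where it was at the start of the episode above 0.015 m or angle between brew_scale's own z axis and vertical above 0.05 rad or height (world z) of brew_scale above 0.006 m or distance of cup from where it was at the start of the episode above 0.02 m or angle between cup's own z axis and vertical above 0.15 rad).
It fails at once if another thing on the bench is moved: more than 30 mm, the spare scale 15 mm (distance of any of milk_jug, dosing_cup, tamper, dripper, cup_saucer, bean_jar, spoon from where it was at the start of the episode above 0.03 m or distance of spare_scale from where it was at the start of the episode above 0.015 m).
It also fails if it takes over 56 s, if anything falls off the work surface, if the arm or the gripper's body presses on something with over 40 N, if the wrist force passes 120 N, or if a joint passes its speed limit or range.

### The arm

A 6-joint arm with a two-finger parallel gripper is mounted at the origin on the work surface. World frame = base frame: x ahead of the robot, y to its left, z up, the work surface at z = 0. Lengths are in m, angles in degrees, forces in N, time in s.
With the tool pointing down it reaches from about 0.375 to 0.9 m from the base axis. Payload 3.1 kg.
Tool frame: the origin (TCP) lies between the finger pads; the fingertips stand 11 mm ahead of it and the grasp point (between the pads) lies 8 mm behind it; z points along the fingers, y is the line along which they close (so a half turn about z gives the same grasp; the last joint's range is limited). The gripper opens to 87 mm and grips with 3 to 60 N. Pads are 19 mm wide; open, the fingers measure 117 mm over their backs; the gripper's body (75 mm by 190 mm) begins 51 mm behind the grasp point.
Start: joints at [-87.176, 30.224, 82.088, -0, 67.689, -10.227], TCP at [0.141, -0.609, 0.234] pointing down, gripper open.
Joint ranges: [-176.69, 176.69], [-43.24, 126.21], [12.49, 139.97], [-82, 262], [0, 151.66], [-163.58, 163.58]. Speed limits (degrees/s): [159.86, 159.86, 180, 180, 180, 180].

### API

Orientations are given as a 3x3 rotation matrix whose columns are the frame's x, y, z axes.
In Python, from rig import bot gives the robot as it stands.
- The arm moves only by the tool apply_moves, never from a script. Its argument "steps" is a list that holds one entry, the list of rows, each a list of 7 numbers: the shift along the tool's x, y, z in cm, then the turn, a rotation vector about the tool's x, y, z in degrees, then the gripper command: -1 is shut, 1 is fully open, values between are in proportion. In form: [[[dx, dy, dz, rx, ry, rz, jaw], ...]]. A call has 1 to 20 rows; each row is the pose to reach, as a shift and turn from the pose commanded when the call began, along the tool's axes at that moment; what a row does not reach only later rows make up. A row lasts 1/8 s, in which the tool goes at most 62.5 mm and 10.7 degrees, less where a joint would pass 70% of its speed; a pose out of reach is approached as far as the arm can. A call with a gripper value outside its range is refused whole. The fingers move at their own pace and stop on an object; the grip force is fixed at half the most. Time passes only in rows, so rows that repeat a pose let the fingers close. It gives the time, the measured TCP pose, the force, the opening and the grip force at its end, in the units of the state.
- bot.read_state(): the state, without advancing time (a new reading comes with each control period).
- bot.capture(name): name is "scene" or "top" or "wrist"; returns the picture (420x560x3 uint8, blue, green, red); there is no depth.
- bot.camera_model(name): a dict with "intrinsics" (3x3 intrinsics, pixels), "R" (3x3) and "t" (3): a world point X has camera coordinates R X + t. Camera axes: x right, y down, z forward; pixel columns grow to the right and rows downward; lengths in m; the calibration is good to about 2 mm. A picture is of the moment at which its call begins: read the wrist's pose just before it. camera_model takes no time and is no camera call; for the wrist camera it gives the pose at the moment of the call.
- bot.hand_in(): hands the job in; it is judged then, once.
The state is a dict: "time_s": time; "joint_positions": joint angles; "qvel": joint speeds; "tau": joint torques, N m; "position": TCP position; "tcp_rot": TCP orientation; "force": force on the tool from outside, world axes, zero at the start; "moment": the same for the moment, N m; "opening": opening from 0.0 (shut) to 1.0 (fully open); "grasp_force": force on a finger pad.
Only numpy, scipy, OpenCV 4.12 (cv2) and the standard library are available. Lean on these libraries where they do the work, as an engineer would, in place of code of your own. Each camera call takes 0.05 s, during which the arm holds its last target. There are 200 camera calls.

## Working session

There is one attempt and no reset: what is moved stays moved. The work goes in short steps, Python scripts to look and compute and a tool call to move; the robot and the scene stay as the last step left them, time stands still between calls to the robot, and variables do not carry over. Pictures are saved under pics/ and viewed, at most 10 in all, crops included, and the job is handed in when it is done.

Besides the shell and the picture viewer there is one more tool, called after "Call:" as name([rows], argument=value, ...), one row to a line, values as JSON. apply_moves: Moves the arm, as the interface text tells. Its arguments: {"type":"object","properties":{"steps":{"type":"array","items":{"type":"array","items":{"type":"array","items":{"type":"number"}}}}},"required":["steps"]}

```bash
mkdir -p pics; python3 - <<'E'
from rig import bot
import cv2
for n in("top","scene"):
    cv2.imwrite(f"pics/{n}0.png",bot.capture(n)); c=bot.camera_model(n); print(n,c)
s=bot.read_state(); print(s["time_s"],s["position"],s["tcp_rot"],s["force"],s["opening"])
E
```

```text
top {'intrinsics': array([[395.13745916,   0.        , 285.6606991 ],
       [  0.        , 395.13745916, 209.67386818],
       [  0.        ,   0.        ,   1.        ]]), 'R': array([[ 0.01106796, -0.99993799, -0.00123225],
       [-0.99482133, -0.01088679, -0.10105445],
       [ 0.10103477,  0.00234433, -0.99488013]]), 't': array([0.01610931, 0.57076736, 1.04416144])}
scene {'intrinsics': array([[504.16073989,   0.        , 275.60999457],
       [  0.        , 504.16073989, 201.53597074],
       [  0.        ,   0.        ,   1.        ]]), 'R': array([[-0.64743733,  0.76189477, -0.01847316],
       [ 0.58058718,  0.47737496, -0.65956931],
       [-0.49370378, -0.43775507, -0.75141671]]), 't': array([ 0.3668195 , -0.27235578,  2.06417423])}
0.1 [ 0.14114639 -0.60822625  0.23269718] [[ 9.74165453e-01  2.25835468e-01 -1.06574697e-04]
 [ 2.25835262e-01 -9.74163671e-01  1.89099843e-03]
 [ 3.23233317e-04 -1.86621367e-03 -9.99998206e-01]] [-0.31776922  0.1233381   0.23977042] 1.0011688053713919
```

View pics/top0.png

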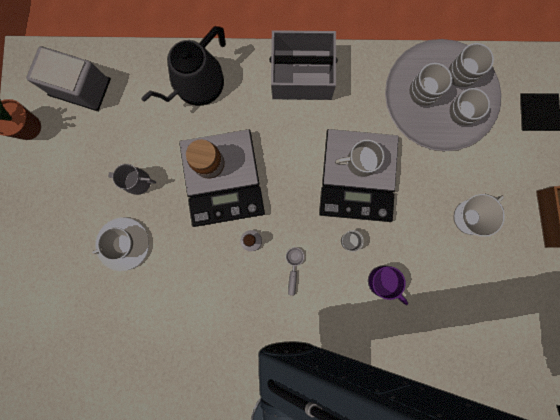

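View pics/scene0.png

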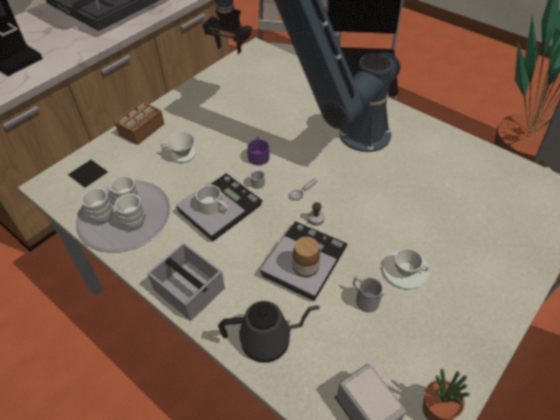

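The top view shows two scales. The left one, at (222,178), carries the amber jar with the wooden lid, so it is the spare. The right one, at (360,175), carries the white cup at (367,157), so it is the brew scale. The purple cup at (387,282), the tray cups and the saucer cup are look-alikes. I'll confirm this in an enlarged crop.

```bash
python3 - <<'E'
import cv2
i=cv2.imread("pics/top0.png")[120:260,305:415]
cv2.imwrite("pics/crop0.png",cv2.resize(i[0:100],None,fx=6,fy=6,interpolation=cv2.INTER_CUBIC))
E
```

```text
(no output)
```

View pics/crop0.png

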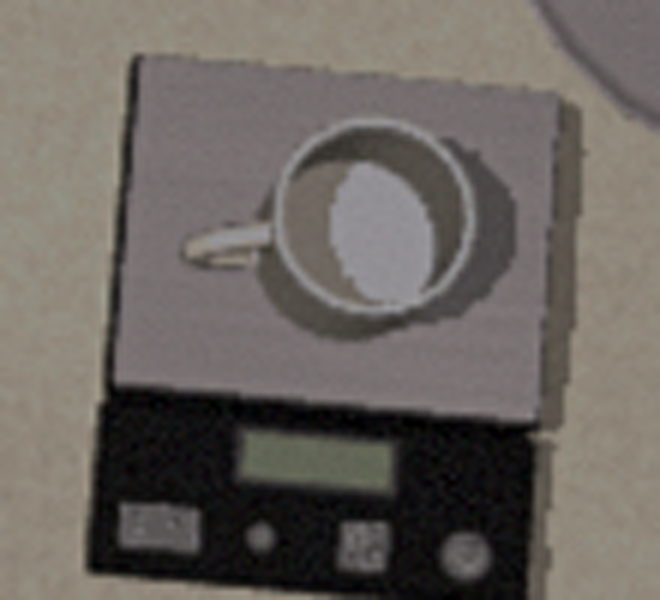

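The crop confirms it: the white cup stands on this scale. Key centres in crop pixels are zero (159,528), units (261,537), timer (364,546) and on/off (466,556).

```bash
cat >h.py <<'E'
import numpy as np
from rig import bot
def ray(c,u,z):
    K,R,t=c["intrinsics"],c["R"],np.asarray(c["t"])
    d=R.T@np.linalg.solve(K,[u[0],u[1],1]); o=-R.T@t
    return o+d*(z-o[2])/d[2]
def fit(P): # zero,units,timer,on -> line fit with known spacing
    P=np.array(P); s=np.array([69,23,-23,-69])/1000; c=P.mean(0)
    v=(s[:,None]*(P-c)).sum(0)[:2]; yaw=np.arctan2(-v[0],v[1])
    a=np.array([-np.sin(yaw),np.cos(yaw),0])
    return yaw,c+s[:,None]*a,P
def rel(p):
    s=bot.read_state(); return np.array(s["tcp_rot"]).T@(np.asarray(p)-s["position"])*100
E
python3 - <<'E'
from h import *
np.set_printoptions(precision=4,suppress=True)
c=bot.camera_model("top")
P=[ray(c,(305+(x+.5)/6-.5,120+(y+.5)/6-.5),.042) for x,y in[(159,528),(261,537),(364,546),(466,556)]]
yaw,F,P=fit(P); print(np.degrees(yaw),F,P)
print("cup rim/dosing",ray(c,(351,240),.05))
w=bot.camera_model("wrist"); s=bot.read_state(); T=np.array(s["tcp_rot"])
print("cam in tool",T.T@(-w["R"].T@w["t"]-s["position"]), T.T@w["R"].T, w["intrinsics"])
E
```

```text
-4.598299011652885 [[ 0.5763 -0.0993  0.042 ]
 [ 0.5726 -0.1451  0.042 ]
 [ 0.5689 -0.191   0.042 ]
 [ 0.5652 -0.2368  0.042 ]] [[ 0.5762 -0.0995  0.042 ]
 [ 0.5727 -0.1451  0.042 ]
 [ 0.5691 -0.191   0.042 ]
 [ 0.5651 -0.2365  0.042 ]]
cup rim/dosing [ 0.4898 -0.1511  0.05  ]
cam in tool [ 0.0649 -0.0006 -0.1508] [[ 0.0008 -0.9707 -0.2404]
 [ 1.      0.0011 -0.0011]
 [ 0.0013 -0.2404  0.9707]] [[310.7389   0.     274.9339]
 [  0.     310.7389 204.4853]
 [  0.       0.       1.    ]]
```

Call:
apply_moves([
  [[2,-1.4,0,0,0,1,-1],[6,-4.2,0.2,0,0,3,-1],[10,-7.1,0.3,0,0,5,-1],[14,-9.9,0.4,0,0,7,-1],[18,-12.8,0.5,0,0,9,-1],[22,-15.6,0.6,0,0,10,-1],[26,-18.4,0.7,0,0,12,-1],[30,-21.3,0.8,0,0,13,-1],[34,-24.1,0.9,0,0,14,-1],[38,-27,1,0,0,15,-1],[42,-29.8,1.1,0,0,16,-1],[45,-31.9,1.2,0,0,17,-1],[47,-33.3,1.3,0,0,17.6,-1],[47.8,-33.9,1.3,0,0,17.65,-1],[47.8,-33.9,1.3,0,0,17.65,-1],[47.8,-33.9,1.3,0,0,17.65,-1],[47.8,-33.9,1.3,0,0,17.65,-1]],
])

```text
time_s: 2.22
position: [0.5297, -0.1714, 0.2206]
tcp_rot: [[0.997, -0.082, -0.0], [-0.082, -0.997, -0.0], [-0.0, 0.0, -1.0]]
force: [0.2, 0.0, 0.4]
opening: 0.006
grasp_force: 0.0
```

```bash
python3 - <<'E'
from h import *
import cv2,pickle
c=bot.camera_model("wrist"); pickle.dump(c,open("w1.pkl","wb"))
i=bot.capture("wrist"); cv2.imwrite("pics/w1.png",i)
s=bot.read_state(); print(s["time_s"],s["position"],s["tcp_rot"],s["force"],s["opening"],s["qvel"])
E
```

```text
2.275 [ 0.52980642 -0.17140073  0.22060194] [[ 9.96674061e-01 -8.14910964e-02 -1.32576140e-04]
 [-8.14911054e-02 -9.96674067e-01 -6.33103227e-05]
 [-1.26975973e-04  7.39035327e-05 -9.99999989e-01]] [ 0.44103096 -0.44316171 -0.59042669] 0.0019176507593334326 [ 0.19762005 -0.01770769 -0.12524881 -0.00266432 -0.08017032  0.09542997]
```

View pics/w1.png

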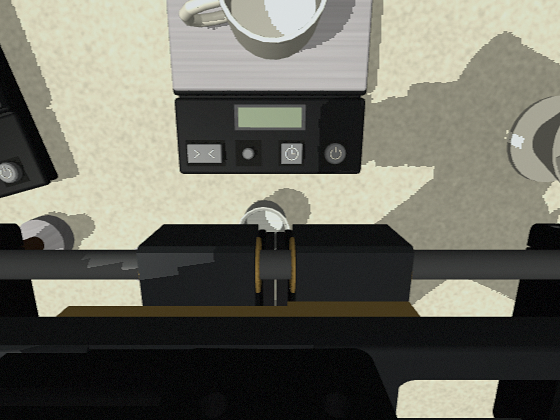

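The wrist view shows the four keys clearly: zero (204,153.5), units (248,154), timer (291.5,153.5) and on/off (335,153.5), with the dosing cup at (265,215).

```bash
python3 - <<'E'
from h import *
import pickle
np.set_printoptions(precision=4,suppress=True)
c=pickle.load(open("w1.pkl","rb"))
yaw,F,P=fit([ray(c,u,.042) for u in[(204,153.5),(248,154),(291.5,153.5),(335,153.5)]])
print(np.degrees(yaw),F,P)
print("dosing",ray(c,(265,215),.052))
for n,k in(("on",3),("timer",2),("zero",0)): print(n,rel(F[k]))
E
```

```text
-4.561656764522565 [[ 0.5735 -0.0994  0.042 ]
 [ 0.5699 -0.1453  0.042 ]
 [ 0.5662 -0.1911  0.042 ]
 [ 0.5626 -0.237   0.042 ]] [[ 0.5737 -0.0996  0.042 ]
 [ 0.5695 -0.1456  0.042 ]
 [ 0.5663 -0.1911  0.042 ]
 [ 0.5627 -0.2366  0.042 ]]
dosing [ 0.5046 -0.158   0.052 ]
on [ 3.8021  6.2697 17.8602]
timer [ 3.793   1.6697 17.8598]
zero [ 3.7749 -7.5303 17.8592]
```

Call:
apply_moves([
  [[1,1.6,2,0,0,0,-1],[2.5,4,5,0,0,0,-1],[3.9,6.27,8,0,0,0,-1],[3.9,6.27,11,0,0,0,-1],[3.9,6.27,13.5,0,0,0,-1],[3.9,6.27,15,0,0,0,-1],[3.9,6.27,16,0,0,0,-1],[3.9,6.27,16.3,0,0,0,-1],[3.9,6.27,16.3,0,0,0,-1],[3.9,6.27,16.3,0,0,0,-1],[3.9,6.27,16.3,0,0,0,-1]],
])

```text
time_s: 3.65
position: [0.5644, -0.2364, 0.0582]
tcp_rot: [[0.997, -0.08, 0.001], [-0.08, -0.997, -0.001], [0.001, 0.001, -1.0]]
force: [0.2, 0.0, -0.2]
opening: 0.004
grasp_force: 0.0
```

```bash
python3 - <<'E'
from h import *
import cv2
i=bot.capture("wrist"); cv2.imwrite("pics/w2.png",i)
s=bot.read_state(); print(s["position"],s["force"],rel([.5635,-.237,.042]))
E
```

```text
[ 0.56439498 -0.23634393  0.05806519] [-0.01625845 -0.57423328 -0.27848667] [-0.08527209  0.07188973  1.60648016]
```

View pics/w2.png

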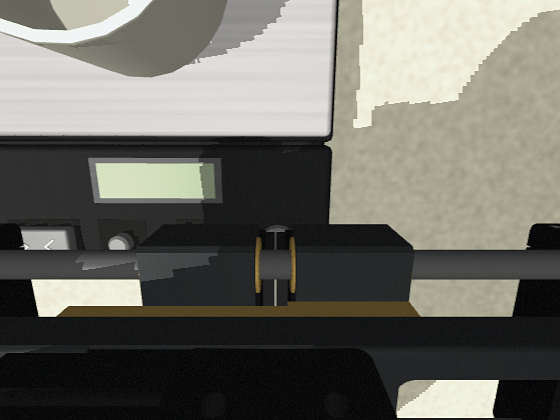

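The fingertips are centred on the on/off key; its back edge shows at (277,228). The tips are 5 mm above the key top, so I'll press it now.

Call:
apply_moves([
  [[-0.05,0.05,0.3,0,0,0,-1],[-0.05,0.05,0.5,0,0,0,-1],[-0.05,0.05,0.7,0,0,0,-1],[-0.05,0.05,0.85,0,0,0,-1],[-0.05,0.05,0.95,0,0,0,-1],[-0.05,0.05,0.98,0,0,0,-1],[-0.05,0.05,0.98,0,0,0,-1],[-0.05,0.05,0.98,0,0,0,-1]],
])

```text
time_s: 4.7
position: [0.5635, -0.2368, 0.0483]
tcp_rot: [[0.997, -0.08, 0.0], [-0.08, -0.997, -0.0], [0.0, 0.0, -1.0]]
force: [-1.6, 0.7, 6.4]
opening: 0.002
grasp_force: 3.0
```

Pressed to 4.7 mm at 6.4 N. Next I lift, cross over to the zero key and hover there.

Call:
apply_moves([
  [[0,0,-0.5,0,0,0,-1],[0,0,-1.5,0,0,0,-1],[0,0,-3,0,0,0,-1],[0,-1,-3.5,0,0,0,-1],[0,-3.5,-3.5,0,0,0,-1],[0,-7,-3.5,0,0,0,-1],[0,-10.5,-3.5,0,0,0,-1],[0,-13,-3.5,0,0,0,-1],[0,-13.8,-3,0,0,0,-1],[0,-13.8,-2,0,0,0,-1],[0,-13.8,-1.2,0,0,0,-1],[0,-13.8,-1,0,0,0,-1],[0,-13.8,-1,0,0,0,-1],[0,-13.8,-1,0,0,0,-1]],
])

```text
time_s: 6.45
position: [0.5748, -0.0996, 0.0579]
tcp_rot: [[0.997, -0.081, 0.0], [-0.081, -0.997, -0.0], [0.0, 0.0, -1.0]]
force: [-0.3, 0.3, 0.1]
opening: 0.007
grasp_force: 0.0
```

```bash
python3 - <<'E'
from h import *
import cv2
i=bot.capture("wrist"); cv2.imwrite("pics/w3.png",i)
s=bot.read_state(); print(s["position"],s["force"],rel([.5745,-.0994,.042]))
E
```

```text
[ 0.57482025 -0.09951747  0.0579701 ] [ 1.13686675 -0.16953091  0.4573741 ] [-0.03370084 -0.00939931  1.59699061]
```

View pics/w3.png

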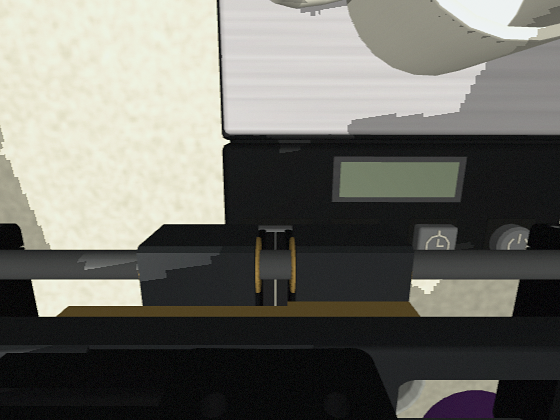

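The tips are centred on the zero key, whose back edge shows at (275,228). The timer and on/off keys are up at (436,240) and (513,238). Pressing zero.

Call:
apply_moves([
  [[0,0,0.3,0,0,0,-1],[0,0,0.5,0,0,0,-1],[0,0,0.7,0,0,0,-1],[0,0,0.85,0,0,0,-1],[0,0,0.95,0,0,0,-1],[0,0,0.98,0,0,0,-1],[0,0,0.98,0,0,0,-1],[0,0,0.98,0,0,0,-1]],
])

```text
time_s: 7.5
position: [0.5747, -0.0992, 0.0485]
tcp_rot: [[0.997, -0.08, 0.0], [-0.08, -0.997, -0.0], [0.0, 0.0, -1.0]]
force: [-0.7, 0.1, 5.3]
opening: 0.006
grasp_force: 2.9
```

Zero is down 4.5 mm at 5.3 N. Next is the timer key, 9.2 cm along the row, with a hover and a check first.

Call:
apply_moves([
  [[0,0,-0.5,0,0,0,-1],[0,0,-1.5,0,0,0,-1],[0,0,-3,0,0,0,-1],[0,1,-3.5,0,0,0,-1],[0,3,-3.5,0,0,0,-1],[0,5.5,-3.5,0,0,0,-1],[0,8,-3.5,0,0,0,-1],[0,9.2,-3.2,0,0,0,-1],[0,9.2,-2,0,0,0,-1],[0,9.2,-1.2,0,0,0,-1],[0,9.2,-1,0,0,0,-1],[0,9.2,-1,0,0,0,-1],[0,9.2,-1,0,0,0,-1]],
])

```text
time_s: 9.12
position: [0.5675, -0.1905, 0.0582]
tcp_rot: [[0.997, -0.079, 0.0], [-0.079, -0.997, -0.0], [0.0, 0.0, -1.0]]
force: [-0.0, -0.0, 0.3]
opening: 0.01
grasp_force: 0.0
```

```bash
python3 - <<'E'
from h import *
import cv2
i=bot.capture("wrist"); cv2.imwrite("pics/w4.png",i)
s=bot.read_state(); print(s["position"],s["force"],rel([.5672,-.1911,.042]))
E
```

```text
[ 0.56756627 -0.19062049  0.05825342] [-0.40754469  0.68781577  0.14890957] [-0.03359746  0.05035802  1.62533497]
```

View pics/w4.png

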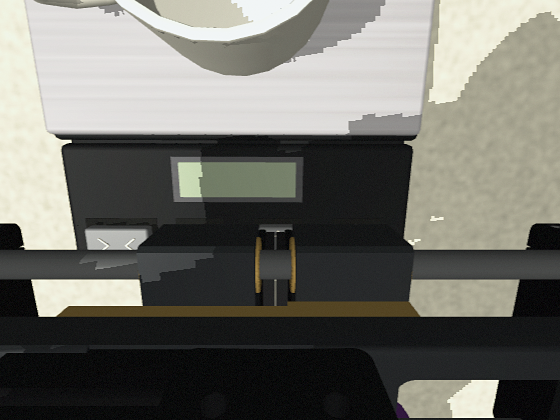

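The tips are centred on the timer key, whose back edge shows at (276,227), and the zero key at (117,243) is up. Pressing timer.

Call:
apply_moves([
  [[0,0,0.3,0,0,0,-1],[0,0,0.5,0,0,0,-1],[0,0,0.7,0,0,0,-1],[0,0,0.85,0,0,0,-1],[0,0,0.95,0,0,0,-1],[0,0,1,0,0,0,-1],[0,0,1,0,0,0,-1],[0,0,1,0,0,0,-1]],
])

```text
time_s: 10.18
position: [0.5673, -0.1909, 0.0485]
tcp_rot: [[0.997, -0.08, 0.0], [-0.08, -0.997, -0.0], [0.0, 0.0, -1.0]]
force: [-1.2, 1.8, 6.1]
opening: 0.006
grasp_force: 2.9
```

Call:
apply_moves([
  [[0,0,-0.5,0,0,0,-1],[0,0,-1.5,0,0,0,-1],[0,0,-4,0,0,0,-1],[0,0,-8,0,0,0,-1],[0,0,-12,0,0,0,-1],[0,0,-15,0,0,0,-1],[0,0,-17,0,0,0,-1],[0,0,-17,0,0,0,-1],[0,0,-17,0,0,0,-1],[0,0,-17,0,0,0,-1]],
])

```text
time_s: 11.42
position: [0.5665, -0.1905, 0.2165]
tcp_rot: [[0.997, -0.08, -0.003], [-0.08, -0.997, 0.001], [-0.003, -0.001, -1.0]]
force: [-0.2, 0.4, 0.5]
opening: 0.005
grasp_force: 0.0
```

```bash
python3 - <<'E'
from h import *
import cv2
a=cv2.imread("pics/top0.png"); b=bot.capture("wrist"); cv2.imwrite("pics/w5.png",b)
s=bot.read_state(); print(s["position"],s["force"],s["time_s"])
E
```

```text
[ 0.56661216 -0.19056663  0.21662617] [ 0.31243762 -0.60499843 -0.82049521] 11.475
```

View pics/w5.png

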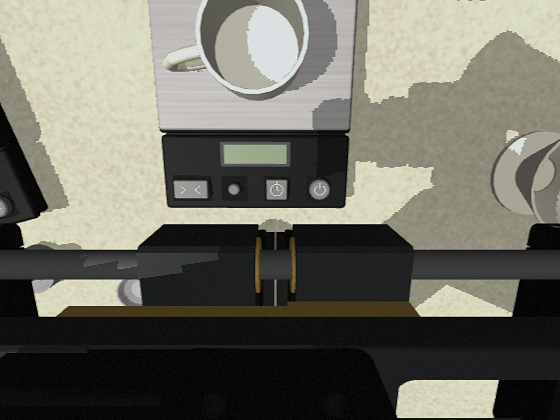

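All four keys are up at (190,188), (234,189), (277,189) and (319,189). The cup is upright on the scale and the arm is clear, so I'm handing in.

```bash
python3 -c "
from rig import bot
print(bot.hand_in())"
```

```text
the job is handed in; nothing more can be done
None
```

I pressed on/off, zero and timer in that order on the white-cup scale, each about 4.5 mm down at 5–6.5 N. The last picture shows all four keys up and the arm clear, and the job is handed in, though no verdict came back.

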